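Clear the pipette off the open tip box and shut the lid

ROBOT

A 6-joint arm with a two-finger parallel gripper is mounted at the origin on the work surface. World frame = base frame: x ahead of the robot, y to its left, z up, the work surface at z = 0. Lengths are in m, angles in rad, forces in N, time in s.
With the tool pointing down it reaches from about 0.275 to 0.875 m from the base axis. Payload 12.5 kg.
Tool frame: the origin (TCP) lies on the centre line of the jaws, within the pads' length; the fingertips stand r.finger_overhang ahead of it and the grasp point (between the pads) lies 3 mm ahead of it (r.finger_overhang is the distance from the TCP to the fingertips, in m); z points along the fingers, y is the direction in which the jaws open and shut (so a half turn about z gives the same grasp; the last joint's range is limited). The gripper opens to 85 mm and grips with 20 to 120 N. Pads are 22 mm wide; open, the fingers measure 114 mm over their backs; the gripper's body (76 mm by 85 mm) begins 54 mm behind the grasp point. The pads swing forward as they close: fully open they stand 13 mm farther back than shut.
Start: joints at [1.167, 0.351, 1.652, -0, 1.139, -0.085], TCP at [0.172, 0.522, 0.253] pointing down, gripper open.
Joint ranges: [-2.75, 2.75], [-0.79, 2.1], [0.01, 2.65], [-1.57, 4.71], [0.07, 3.14], [-2.87, 2.87]. Speed limits (rad/s): [2.22, 2.22, 2.79, 3.14, 3.14, 3.14].

INTERFACE

Orientations are given as a unit quaternion [x, y, z, w].
In Python, from cell import r, optics gives the robot as it stands. The module is installed in compiled form; this text tells all that it offers. Calls block until the motion is done:
- r.move_to(position, orientation): joint-space move of the TCP to a pose.
- r.move_linear(position, rot=None, vel=0.15): straight line of the TCP; rot=None keeps the orientation; vel is the mean speed in m/s.
- r.set_joints(angles): joint-space move.
- r.set_gripper(opening, squeeze=None): opening from 0.0 (shut) to 1.0 (fully open); squeeze is the grip in N (None keeps the last); returns when the fingers have stopped.
- r.sleep(seconds).
- r.inverse_kinematics(position, orientation): joint angles nearest the present ones, or None.
- optics.get_image(name): name is "side" or "top" or "wrist"; returns a dict with "pixels" (384x512x3 uint8, red, green, blue), "depth" (384x512 float32, m along the optical axis (not along the pixel's ray), 0 where there is no reading), "fx", "fy", "cx", "cy" (pixels), "camera_from_world" (4x4, takes a point from world to camera coordinates); the wrist camera has in their place "mount" (4x4, takes a point from camera to tool coordinates, whose origin is the TCP and whose axes are the flange's). Camera axes: x right, y down, z forward; pixel columns grow to the right and rows downward; lengths in m; the calibration is good to about 2 mm. A picture is of the moment at which its call begins: read the wrist's pose just before it.
A pose or a line that the arm cannot do raises r.PlanningError and nothing moves.
- r.hand_in(): hands the job in, once; it reports no verdict.
Readings, each from a call of its own:
- r.current_t(): time.
- r.current_q(): joint angles.
- r.current_qvel(): joint speeds.
- r.current_effort(): joint torques, N m.
- r.current_tool_pos(): TCP position.
- r.current_ee_rot(): TCP orientation.
- r.current_contact_force(): force on the tool from outside, world axes, zero at the start.
- r.current_torque(): the same for the moment, N m.
- r.current_opening(): opening from 0.0 (shut) to 1.0 (fully open).
Only numpy, scipy, OpenCV 4.12 (cv2) and the standard library are available. Lean on these libraries where they do the work, as an engineer would, in place of code of your own. Each camera call takes 0.05 s, during which the arm holds its last target.

TASK

Someone has left a pipette lying across the open box of pipette tips, so its lid cannot be shut. Lay the pipette down flat on the grey bench mat without dropping it, then close the lid of the tip box fully. Keep the box upright and about where it stands, and leave everything else alone.

Things in the scene. Friction and masses are not known exactly. Their poses are not given: they have to be found in the camera images.
- pipette_mid (a point): Middle of the handle of the ivory and grey pipette (85 g), half-way up; grip it here across y, it balances here. x runs to the thin nozzle (ends at +120 mm; plunger button ends at -80 mm), z up. Handle: bar 110 mm long (x), 26 wide (y), 28 high. A finger hook sticks out at x = -46 mm to y = +36 mm. At the start it lies across the tips of the open box, its underside 75 mm above the bench.
- mat: Grey silicone bench mat, fixed, 180 mm (x) by 220 mm (y), 3 mm thick, left or right of the tip box, changing sides with the mixer. Origin at the centre of its underside; z up. Nothing lies on it at the start.
- box_top (a point): Open tip box, loose, 0.36 kg with lid: frosted base 90 mm (x) by 126 mm (y), 62 mm high, teal deck full of clear tips standing 13 mm above it. This point: centre of the deck, 62 mm above the bench, z up. -x side: front with a latch tab, towards the robot; +x side: back, with the lid's hinge line 45 mm behind this point at deck height.
- lid (a joint): Hinge of the clear lid, rad: 0 = shut, 2.0 = open, leaning back on its stop. The lid is a shell 90 x 126 mm, 32 mm deep (flat top 94 mm above the bench when shut), 30 g, to be pushed up and over from behind. The loose hinge has slight friction: left alone it sinks open above 1.7 rad, stays between, sinks shut below 0.4; 1 N moves it. Push along the edge's arc, or the light box slides or tips.
- lid_edge (a point): Middle of the lid's outer edge that is front top when shut (94 mm above the bench, above the box's front); 90 mm from the hinge along the lid and 32 mm out to its flat top. With the lid open it is behind the box, on the back of the leaning lid. Axes turn with the lid: x to the hinge, z out of the flat top.
- mixer: White vortex mixer, fixed, 150 mm by 115 mm, 129 mm high, on the other side of the tip box than the mat. Origin at the centre of its underside.
- closed_box: Another tip box of the same kind, already shut, 90 x 126 x 94 mm high; to be left alone. Origin at the centre of its underside, as for the next ones, which are to be left alone too.
- bottle: Amber bottle, 68 mm across, 150 mm high.
- marker: Black marker pen lying on the bench behind the tip box, 130 mm long, 14 mm thick.
- beaker: Glass beaker, 72 mm across, 90 mm high.
- timer: Small white timer lying flat, 65 x 65 x 18 mm.
There are look-alikes about, which are no part of the job. There is more than one size of the part that bears pipette_mid; the job needs the smallest.

How it is judged:
On the way, in this order (a step that is already met when the one before it is completed fails the run):
1. the pipette lies flat on the grey mat, let go and at rest, the lid still open (x of pipette_mid in the frame of mat between -0.085 and 0.085 m and y of pipette_mid in the frame of mat between -0.105 and 0.105 m and height (world z) of pipette_mid below 0.035 m and angle between pipette_mid's own x axis and vertical between 1.35 and 1.79 rad and linear speed of pipette below 0.03 m/s and contact force between pipette and the fingers below 0.05 N and value of joint lid above 0.5 rad), for 0.2 s.
2. the lid is shut (value of joint lid below 0.04 rad), for 0.2 s.
At the end, for the whole second after the job is handed in: The pipette lies flat, let go and still, with the middle of its handle over the mat; the tip box's lid is fully shut (within 0.04 rad, under 4 mm at the front edge); the box stands upright within 50 mm of where it was (x of pipette_mid in the frame of mat between -0.085 and 0.085 m and y of pipette_mid in the frame of mat between -0.105 and 0.105 m and height (world z) of pipette_mid below 0.035 m and angle between pipette_mid's own x axis and vertical between 1.35 and 1.79 rad and linear speed of pipette below 0.03 m/s and contact force between pipette and the fingers below 0.05 N and value of joint lid below 0.04 rad and angle between box_top's own z axis and vertical below 0.05 rad and distance of box_top from where it was at the start of the episode below 0.05 m); the robot touches nothing.
It fails at once if the pipette is dropped or flung (it moves faster than 0.8 m/s, as after a fall of 33 mm, while not held) (contact force between pipette and the fingers below 0.05 N and linear speed of pipette above 0.8 m/s).
It fails at once if the open tip box is tipped by more than 0.35 rad (angle between box_top's own z axis and vertical above 0.35 rad).
It fails at once if another thing on the bench is moved by more than 40 mm (distance of any of closed_box, bottle, marker, beaker, timer from where it was at the start of the episode above 0.04 m).
It also fails if it takes over 64 s, if anything falls off the work surface, if the arm or the gripper's body presses on something with over 40 N, if the wrist force passes 120 N, or if a joint passes its speed limit or range.

## Working session

There is one attempt and no reset: what is moved stays moved. The work goes in short steps, each a Python script; the robot and the scene stay as the last script left them, time stands still between calls to the robot, and variables do not carry over. Pictures are saved under pics/ and viewed, and the job is handed in when it is done.

```bash
mkdir -p pics; cat > h.py <<'E'
from cell import r, optics
import numpy as np, cv2
from scipy.spatial.transform import Rotation as R
def snap(name,fn,scale=1.5):
    d=optics.get_image(name); np.savez('pics/'+fn+'.npz',**d)
    im=cv2.cvtColor(d['pixels'],cv2.COLOR_RGB2BGR)
    cv2.imwrite('pics/'+fn+'.png',cv2.resize(im,None,fx=scale,fy=scale,interpolation=cv2.INTER_CUBIC)); return d
def w2p(d,P):
    T=d['camera_from_world'];p=np.atleast_2d(P)@T[:3,:3].T+T[:3,3]
    return np.c_[d['fx']*p[:,0]/p[:,2]+d['cx'],d['fy']*p[:,1]/p[:,2]+d['cy']]
def plane(d,uv,z):
    uv=np.atleast_2d(uv);T=np.linalg.inv(d['camera_from_world'])
    ray=np.c_[(uv[:,0]-d['cx'])/d['fx'],(uv[:,1]-d['cy'])/d['fy'],np.ones(len(uv))]@T[:3,:3].T
    s=(z-T[2,3])/ray[:,2]; return T[:3,3]+ray*s[:,None]
def cloud(d):
    v,u=np.mgrid[:384,:512];Z=d['depth'];T=np.linalg.inv(d['camera_from_world'])
    p=np.stack([(u-d['cx'])/d['fx']*Z,(v-d['cy'])/d['fy']*Z,Z],-1); return p@T[:3,:3].T+T[:3,3]
def load(fn): return dict(np.load('pics/'+fn+'.npz'))
E
python3 - <<'E'
from h import *
print(r.current_t(),r.current_ee_rot(),r.finger_overhang)
for n in('top','side'):
    d=snap(n,n+'0'); print(n,np.linalg.inv(d['camera_from_world']).round(3),d['fx'])
E
```

```text
0.0 [ 1.58691934e-01  9.87327975e-01 -5.67864364e-04 -1.34654902e-04] 0.022
top [[ 0.000e+00 -9.940e-01  1.120e-01  3.430e-01]
 [-1.000e+00 -1.000e-03 -1.000e-02 -2.600e-02]
 [ 1.000e-02 -1.120e-01 -9.940e-01  1.187e+00]
 [ 0.000e+00  0.000e+00  0.000e+00  1.000e+00]] 418.1654784350435
side [[ 0.853 -0.411  0.321  0.066]
 [-0.522 -0.649  0.554 -0.714]
 [-0.02  -0.64  -0.768  0.999]
 [ 0.     0.     0.     1.   ]] 451.22221955296123
```

View pics/top0.png

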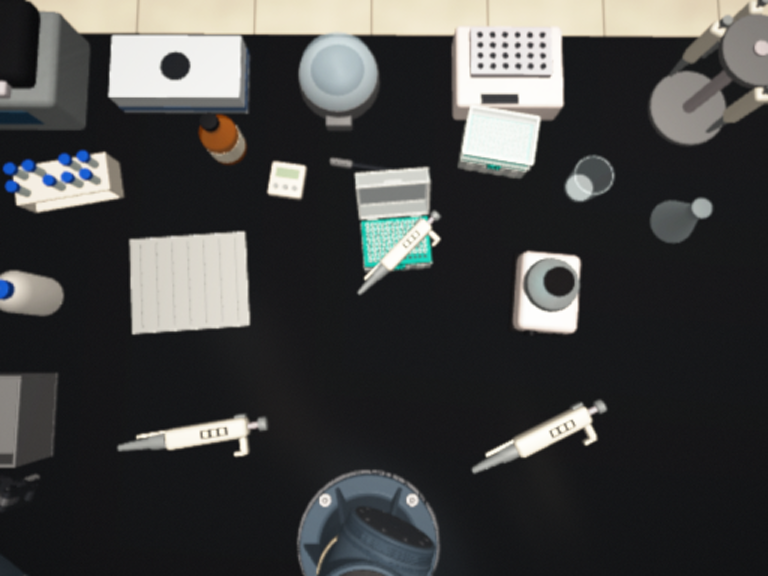

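View pics/side0.png

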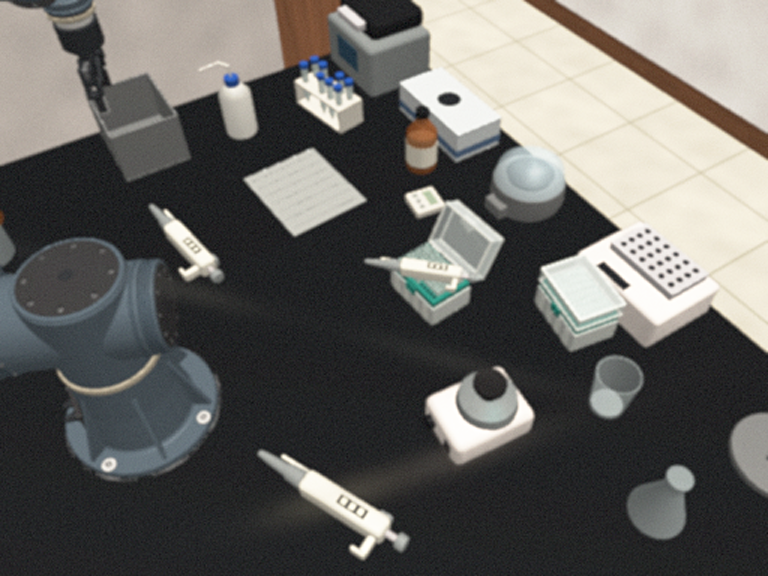

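Candidates for the pipette, as pixels in the enlarged top view: on the box (402,250), left on the bench (200,435), right on the bench (545,437). The one lying across the open box is also the shortest (~110 px against ~150). The mat is at (190,282), the open box at (396,245), and the closed look-alike box at (500,140). Next I check the choice in a crop and measure.

```bash
python3 - <<'E'
from h import *
a=load('top0');b=load('side0')
A=cv2.cvtColor(a['pixels'],cv2.COLOR_RGB2BGR)[100:205,210:320];B=cv2.cvtColor(b['pixels'],cv2.COLOR_RGB2BGR)[125:225,235:345]
cv2.imwrite('pics/crop.png',np.hstack([cv2.resize(A,(396,378),interpolation=cv2.INTER_CUBIC),cv2.resize(B,(396,378),interpolation=cv2.INTER_CUBIC)]))
for d,n in((a,'top'),(b,'side')):
    p=cloud(d); print(n,(d['depth']>0).mean())
    hsv=cv2.cvtColor(d['pixels'],cv2.COLOR_RGB2HSV)
    X,Y,Z=p[...,0],p[...,1],p[...,2]
    if n=='top':
        m=(Z>0.09)&(Z<.12)&(X>.45)&(X<.72)&(Y>-.2)&(Y<.05)&(hsv[...,2]>120)
        for (u,v) in [(270,165),(272,162),(268,166),(275,157),(250,185),(255,160),(285,148),(262,138),(262,120),(240,115),(285,112),(240,145),(285,142),(130,190)]: print((u,v),p[v,u].round(3),hsv[v,u])
E
```

```text
top 0.9961598714192709
(270, 165) [ 0.524 -0.064  0.103] [ 23  22 234]
(272, 162) [ 0.532 -0.069  0.104] [ 25  18 239]
(268, 166) [ 0.522 -0.059  0.101] [ 30   4 254]
(275, 157) [ 0.546 -0.077  0.1  ] [ 25  28 202]
(250, 185) [ 0.472 -0.012  0.096] [ 35   9 173]
(255, 160) [ 0.543 -0.025  0.071] [ 78  44 218]
(285, 148) [ 0.572 -0.104  0.093] [ 11   9 236]
(262, 138) [ 0.608 -0.044  0.054] [ 35   8 194]
(262, 120) [ 0.634 -0.042  0.143] [ 30   5 234]
(240, 115) [ 0.689  0.02  -0.001] [ 22  14 194]
(285, 112) [ 0.699 -0.112 -0.004] [ 22  17 164]
(240, 145) [0.585 0.016 0.068] [ 20  17 181]
(285, 142) [ 0.595 -0.107  0.064] [ 20  17 139]
(130, 190) [0.468 0.33  0.004] [ 21  16 219]
side 0.9957427978515625
```

View pics/crop.png

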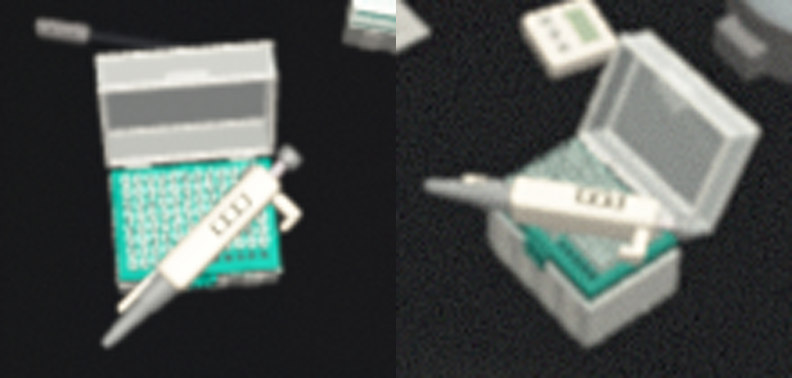

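The crop shows the ivory pipette lying across the teal tip deck. Its nozzle is front-left at crop pixel (105,345), its hook to the right at (290,215), and the lid stands open behind. This is the right one. Now I measure it.

```bash
python3 - <<'E'
from h import *
a=load('top0');p=cloud(a);hsv=cv2.cvtColor(a['pixels'],cv2.COLOR_RGB2HSV);X,Y,Z=np.moveaxis(p,-1,0)
roi=(X>.44)&(X<.62)&(Y>-.14)&(Y<.03)
m=(Z>0.088)&(Z<.115)&roi
q=p[m]; 
def fit(q,t):
    rect=cv2.minAreaRect((q[:,:2]*1000).astype(np.float32)); print(t,len(q),rect, np.median(q[:,2]))
fit(q,'all')
m2=(m&(hsv[...,2]>190)&((hsv[...,1]>10))).astype(np.uint8)
m2=((Z>.094)&roi&(Z<.115)).astype(np.uint8); m3=cv2.morphologyEx(m2,cv2.MORPH_OPEN,cv2.getStructuringElement(cv2.MORPH_ELLIPSE,(7,7)))
q=p[m3>0]; fit(q,'handle')
c=q[:,:2].mean(0);w,V=np.linalg.eigh(np.cov((q[:,:2]-c).T)); ax=V[:,1]; ax*=np.sign(ax[1]);print(c,ax,np.degrees(np.arctan2(ax[1],ax[0])))
qa=p[m];s=(qa[:,:2]-c)@ax; t=(qa[:,:2]-c)@np.array([-ax[1],ax[0]])
for lo in np.arange(-.1,.14,.01):
    k=(s>=lo)&(s<lo+.01)
    if k.sum():print(round(lo,3),k.sum(),t[k].min().round(3),t[k].max().round(3),np.median(qa[k,2]).round(3), np.median(hsv[m][k],0))
# box teal
mt=((hsv[...,0]>75)&(hsv[...,0]<95)&(hsv[...,1]>110)&roi); 
cn=cv2.minAreaRect((plane(a,np.argwhere(mt)[:,::-1],.062)[:,:2]*1000).astype(np.float32)); print('teal',cn)
# mat
mm=(Z<.03)&(X>.3)&(X<.75)&(Y>.15)&(Y<.5)&(hsv[...,2]>90)
n,l,st,ce=cv2.connectedComponentsWithStats(cv2.morphologyEx(mm.astype(np.uint8),cv2.MORPH_OPEN,np.ones((3,3))))
for i in range(1,n):
    if st[i,4]>500: print('mat',cv2.minAreaRect((plane(a,np.argwhere(l==i)[:,::-1],.003)[:,:2]*1000).astype(np.float32)),st[i])
b=load('side0')
# lid
ml=(X>.5)&(X<.75)&(Y>-.14)&(Y<.06)&(Z>.105); q=p[ml];print('lid top',q.min(0),q.max(0))
pb=cloud(b);q=pb[(pb[...,0]>.55)&(pb[...,0]<.75)&(pb[...,1]>-.14)&(pb[...,1]<.06)&(pb[...,2]>.08)];print('lid side',q.min(0),q.max(0))
E
```

```text
all 666 ((531.53857421875, -51.595458984375), (175.23403930664062, 143.90576171875), 0.2972503900527954) 0.10042628802055598
handle 399 ((528.6514892578125, -63.703208923339844), (24.7974796295166, 113.12333679199219), 45.22581100463867) 0.10222507596045438
[ 0.52806673 -0.06336745] [-0.71332922  0.7008291 ] 135.50643920607473
-0.1 4 -0.037 -0.032 0.102 [ 22.   14.  170.5]
-0.09 13 -0.033 0.004 0.096 [ 26.  10. 177.]
-0.08 26 -0.009 0.008 0.095 [ 26.   9. 149.]
-0.07 12 -0.004 0.002 0.092 [ 13.   12.5 216.5]
-0.06 33 -0.016 0.033 0.099 [ 23.  13. 249.]
-0.05 67 -0.017 0.034 0.098 [ 23.  15. 247.]
-0.04 40 -0.015 0.034 0.102 [ 23.   15.5 247. ]
-0.03 36 -0.012 0.012 0.103 [ 23.   17.  240.5]
-0.02 38 -0.012 0.012 0.103 [ 23.   16.5 242.5]
-0.01 36 -0.116 0.012 0.103 [ 24.   16.5 241.5]
-0.0 52 -0.115 0.012 0.103 [ 24.   13.  245.5]
0.01 37 -0.105 0.012 0.102 [ 24.   7. 254.]
0.02 37 -0.012 0.012 0.102 [ 25.   6. 254.]
0.03 40 -0.012 0.012 0.102 [ 24.    6.5 254. ]
0.04 36 -0.012 0.012 0.102 [ 23.   13.5 250. ]
0.05 34 -0.012 0.01 0.098 [ 30.   9. 185.]
0.06 30 -0.012 0.009 0.096 [ 30.   8. 179.]
0.07 31 -0.012 0.009 0.095 [ 30.   9. 176.]
0.08 21 -0.012 0.005 0.095 [ 30.   8. 176.]
0.09 19 -0.01 0.005 0.092 [ 35.   8. 160.]
0.1 15 -0.004 0.005 0.093 [ 30.   8. 165.]
0.11 9 -0.004 0.004 0.092 [ 38.   7. 125.]
teal ((539.7350463867188, -49.83562469482422), (95.29158020019531, 124.47935485839844), 4.640254020690918)
mat ((475.3257141113281, 342.2237854003906), (182.1165313720703, 222.21900939941406), 4.153311252593994) [  86  154   81   69 4987]
lid top [ 0.50009652 -0.10468959  0.10502382] [0.65978331 0.02480143 0.14861011]
lid side [ 0.55002358 -0.12536452  0.08003962] [0.66223085 0.02368723 0.1477142 ]
```

```bash
cat >> h.py <<'E'
def down(yv):
    y=np.array([yv[0],yv[1],0.]);y/=np.linalg.norm(y);z=np.array([0,0,-1.]);x=np.cross(y,z)
    return R.from_matrix(np.c_[x,y,z]).as_quat()
E
python3 - <<'E'
from h import *
c=[.528,-.064]; q=down([.7008,.7133])
for qq in (q,down([-.7008,-.7133])): print(r.inverse_kinematics([*c,.2],qq), r.inverse_kinematics([.475,.342,.04],qq))
r.set_gripper(.75,40)
r.move_to([*c,.20],q)
print(r.current_t(),r.current_contact_force())
r.move_linear([*c,.103],vel=.12)
print(r.current_t(),r.current_contact_force(),r.current_tool_pos())
snap('side','s1');
E
```

```text
[-2.08163692e-01  3.81298466e-01  1.75255489e+00 -4.44089210e-16
  1.00773930e+00 -1.00240117e+00] [ 5.44494304e-01  7.01861484e-01  1.68915998e+00 -4.44089210e-16
  7.50571190e-01 -2.49743173e-01]
[-2.08163692e-01  3.81298466e-01  1.75255489e+00 -4.44089210e-16
  1.00773930e+00  2.13919148e+00] None
2.8917 [0.03673601 0.08018283 0.2360381 ]
3.85 [-0.08331156  0.22799846 -0.55261556] [ 0.52840987 -0.06403322  0.10361506]
```

View pics/s1.png

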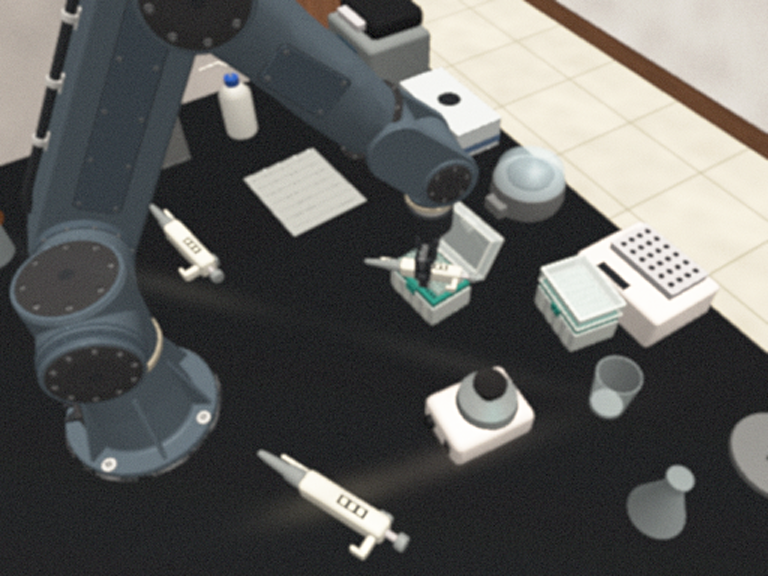

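The picture shows the fingers straddling the handle at (425,265), with no contact. Next I grip and lift.

```bash
python3 - <<'E'
from h import *
r.set_gripper(0.0,40)
print(r.current_opening(),r.current_contact_force())
p=r.current_tool_pos()
r.move_linear([p[0],p[1],.13],vel=.06); print(r.current_opening(),r.current_contact_force())
r.move_linear([p[0],p[1],.22],vel=.12)
print(r.current_t(),r.current_opening(),r.current_contact_force(),r.current_torque())
snap('side','s2');
E
```

```text
0.2948798600170466 [-0.29511217  0.1739871   5.52840611]
0.2908674637418794 [ 0.18130882  0.24313432 -1.03259758]
5.8333 0.29636431872922303 [-0.24328937  0.74515344 -0.93308571] [-0.00975957  0.01911887  0.00717552]
```

View pics/s2.png

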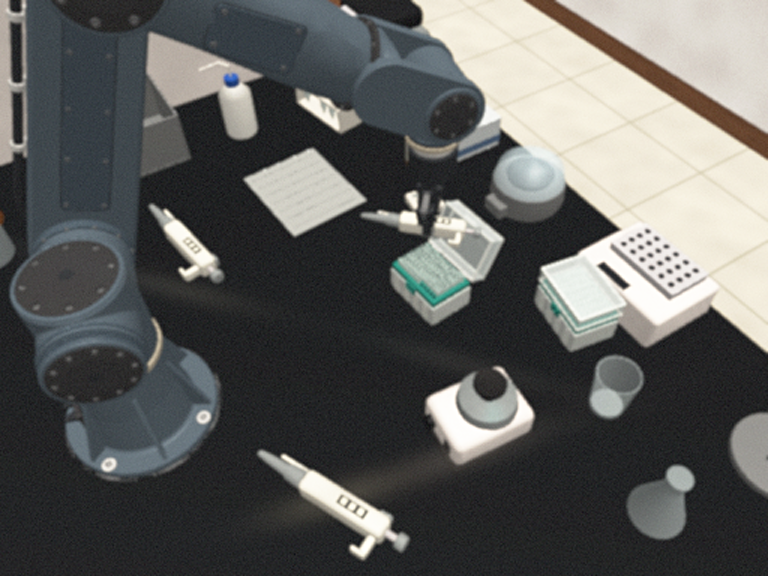

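The pipette is held level at (425,222) and the box is undisturbed. Now to the mat.

```bash
python3 - <<'E'
from h import *
q=down([.7008,.7133]); c=[.475,.342]
r.move_to([*c,.15],q)
r.sleep(.2); f0=np.array(r.current_contact_force())
r.move_linear([*c,.040],vel=.12); r.sleep(.15)
print(r.current_t(),f0,r.current_contact_force())
z=.037
f0=np.array(r.current_contact_force())
while z>.024:
    r.move_linear([*c,z],vel=.03); f=np.array(r.current_contact_force()); print(round(z,4),f.round(2))
    if f[2]-f0[2]>1.5: break
    z-=.0015
r.sleep(.1);print(r.current_t(),r.current_contact_force(),r.current_torque(),r.current_tool_pos())
snap('side','s3');
E
```

```text
8.8333 [ 0.08822777 -0.33572211 -0.90722833] [ 0.24332397 -0.05412062 -1.29918613]
0.037 [ 0.58 -0.66 -0.89]
0.0355 [-0.34  0.33 -0.93]
0.034 [ 1.15  0.58 -1.38]
0.0325 [-0.16  0.   -0.4 ]
0.031 [-1.87 -0.39  6.05]
10.1833 [-1.13453793 -0.68657946  5.42570145] [-0.19274541  0.23470928 -0.0141774 ] [0.47519064 0.34211656 0.03154597]
```

View pics/s3.png

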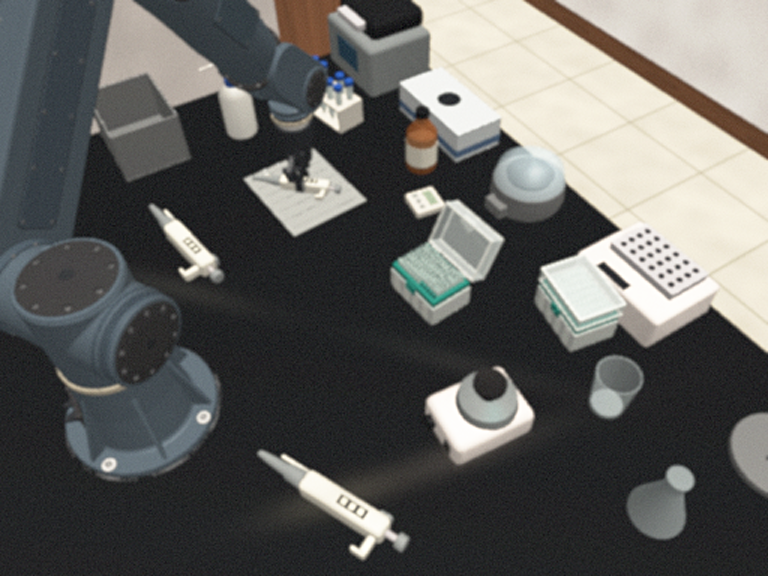

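It is touching the mat at the predicted height, lying near the mat's middle at (297,183). I release it, retreat and measure the box and lid.

```bash
python3 - <<'E'
from h import *
c=[.475,.342]
r.set_gripper(.75); r.sleep(.3)
r.move_linear([*c,.14],vel=.12)
r.move_to([.40,.25,.30],down([.7,.71]))
a=snap('top','t4'); b=snap('side','s4'); print(r.current_t())
A=cv2.cvtColor(a['pixels'],cv2.COLOR_RGB2BGR)[90:195,210:320];B=cv2.cvtColor(b['pixels'],cv2.COLOR_RGB2BGR)[115:225,245:355]
cv2.imwrite('pics/crop4.png',np.hstack([cv2.resize(A,(396,378),interpolation=cv2.INTER_CUBIC),cv2.resize(B,(396,378),interpolation=cv2.INTER_CUBIC)]))
hsv=cv2.cvtColor(a['pixels'],cv2.COLOR_RGB2HSV);p=cloud(a);X,Y,Z=np.moveaxis(p,-1,0)
roi=(X>.44)&(X<.62)&(Y>-.14)&(Y<.06)
mt=((hsv[...,0]>72)&(hsv[...,0]<98)&(hsv[...,1]>60)&roi&(Z>.05))
print('deck',cv2.minAreaRect((plane(a,np.argwhere(mt)[:,::-1],.062)[:,:2]*1000).astype(np.float32)))
mh=roi&(Z>.05);q=p[mh];print(np.percentile(q,[1,50,99],0))
for n,d in(('top',a),('side',b)):
    p=cloud(d);X,Y,Z=np.moveaxis(p,-1,0);m=(X>.5)&(X<.75)&(Y>-.14)&(Y<.06)
    q=p[m&(Z>.14)];print(n,q.min(0),q.max(0),len(q),q.mean(0))
    # section profile across the lid middle
    k=m&(abs(Y+.045)<.015)&(Z>.02)
    for lo in np.arange(.48,.70,.01):
        j=k&(X>=lo)&(X<lo+.01)
        if j.any(): print(round(lo,2),j.sum(),Z[j].min().round(3),Z[j].max().round(3),end=' | ')
    print()
# marker & pipette
m=(X>0)
E
```

```text
12.9667
deck ((539.5748901367188, -47.98674774169922), (94.9069595336914, 121.88893127441406), 5.003458499908447)
[[ 0.49608365 -0.10649988  0.05159837]
 [ 0.55809192 -0.04369662  0.06340882]
 [ 0.61899939  0.01862209  0.10348975]]
top [ 0.6184086  -0.10366892  0.14006602] [0.64276548 0.02161743 0.14841759] 179 [ 0.62891446 -0.03979837  0.14256549]
0.5 48 0.056 0.076 | 0.51 40 0.058 0.079 | 0.52 43 0.058 0.079 | 0.53 38 0.06 0.081 | 0.54 38 0.06 0.079 | 0.55 41 0.056 0.078 | 0.56 38 0.059 0.078 | 0.57 36 0.057 0.077 | 0.58 29 0.058 0.068 | 0.59 30 0.058 0.066 | 0.6 32 0.053 0.062 | 0.61 43 0.051 0.067 | 0.62 84 0.058 0.147 | 0.63 72 0.077 0.147 | 0.64 33 0.13 0.138 | 0.65 24 0.128 0.136 | 
side [ 0.61970888 -0.10478448  0.14003115] [0.64559763 0.02368999 0.14836569] 135 [ 0.63230493 -0.0433232   0.14386973]
0.5 56 0.021 0.078 | 0.51 47 0.058 0.08 | 0.52 35 0.062 0.081 | 0.53 28 0.069 0.081 | 0.54 32 0.069 0.081 | 0.55 29 0.07 0.08 | 0.56 31 0.07 0.081 | 0.57 28 0.069 0.079 | 0.58 4 0.073 0.074 | 0.59 22 0.061 0.068 | 0.6 22 0.058 0.064 | 0.61 27 0.053 0.065 | 0.62 76 0.052 0.148 | 0.63 96 0.067 0.148 | 0.64 73 0.096 0.143 | 0.65 14 0.132 0.137 | 0.66 1 0.129 0.129 |
```

View pics/crop4.png

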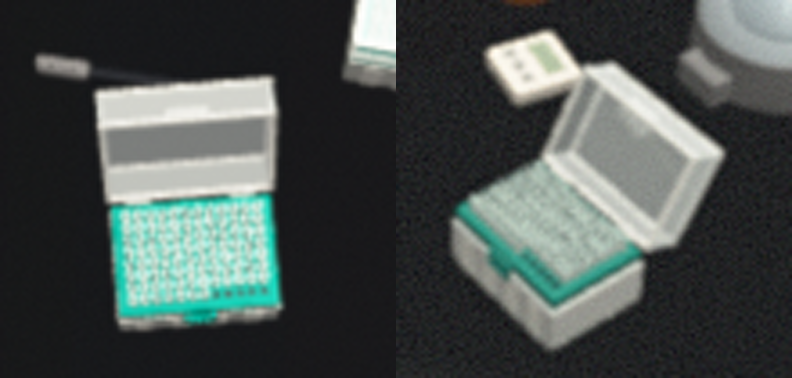

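View pics/t4.png

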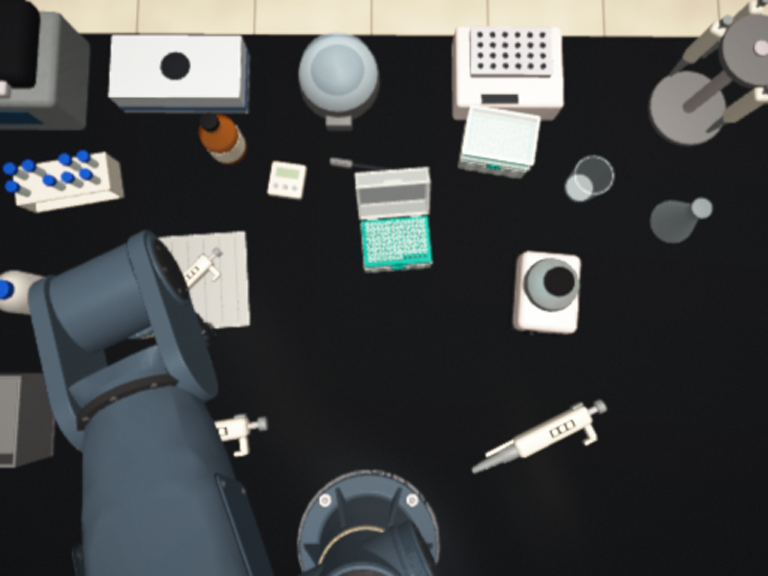

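The top view shows the pipette released on the mat (button end at (215,253)) and the box at (396,240) with its lid still open. The box top is at about (0.542, -0.048), yaw about 4.5°, and the profile fits a lid at 2.0 rad. I plan the closing arc with a tilted, closed fingertip on the back face, and check IK first.

```bash
cat >> h.py <<'E'
yaw=np.radians(4.5); RB=R.from_euler('z',yaw); BT=np.array([.542,-.048,.062]); SGN=-1
def lidpose(th,a=None,along=.080,out=0.0,ov=.022,hd=.011):
    """TCP pose so the fingertip's front lower edge is at lid-frame (-along,.032+out)"""
    if a is None: a=np.radians(30)*np.clip((th-.3)/1.7,0,1)
    x,z=-along,.032+out
    C=np.array([.045+x*np.cos(th)+z*np.sin(th),0,-x*np.sin(th)+z*np.cos(th)])
    u=np.array([-np.sin(a),0,-np.cos(a)]);f=np.array([-np.cos(a),0,np.sin(a)])
    t=C-ov*u-hd*f; y=np.array([0,SGN,0.]);M=np.c_[np.cross(y,u),y,u]
    return BT+RB.apply(t),(RB*R.from_matrix(M)).as_quat()
E
python3 - <<'E'
import h; from h import *
for s in(-1,1):
    h.SGN=s
    for th,o in((2,.06),(2,.03),(2,0),(1.5,0),(1,0),(.5,0),(.3,0)):
        p,q=lidpose(th,out=o); print(s,th,o,p.round(3),np.round(j,2) if (j:=r.inverse_kinematics(p,q)) is not None else None)
E
```

```text
-1 2 0.06 [ 0.724 -0.034  0.11 ] [-0.08  1.1   0.75 -0.08  1.81  1.41]
-1 2 0.03 [ 0.697 -0.036  0.122] [-0.09  1.02  0.88 -0.08  1.76  1.41]
-1 2 0 [ 0.67  -0.038  0.135] [-0.09  0.95  0.99 -0.09  1.72  1.41]
-1 1.5 0 [ 0.631 -0.041  0.161] [-0.11  0.77  1.24 -0.07  1.5   1.4 ]
-1 1 0 [ 0.586 -0.045  0.166] [-0.14  0.61  1.49 -0.05  1.26  1.38]
-1 0.5 0 [ 0.544 -0.048  0.15 ] [-0.17  0.5   1.71 -0.02  0.99  1.34]
-1 0.3 0 [ 0.531 -0.049  0.138] [-0.18  0.47  1.8  -0.    0.88  1.31]
1 2 0.06 [ 0.724 -0.034  0.11 ] [-0.08  1.1   0.75 -0.08  1.81 -1.73]
1 2 0.03 [ 0.697 -0.036  0.122] [-0.09  1.02  0.88 -0.08  1.76 -1.73]
1 2 0 [ 0.67  -0.038  0.135] [-0.09  0.95  0.99 -0.09  1.72 -1.73]
1 1.5 0 [ 0.631 -0.041  0.161] [-0.11  0.77  1.24 -0.07  1.5  -1.74]
1 1 0 [ 0.586 -0.045  0.166] [-0.14  0.61  1.49 -0.05  1.26 -1.77]
1 0.5 0 [ 0.544 -0.048  0.15 ] [-0.17  0.5   1.71 -0.02  0.99 -1.81]
1 0.3 0 [ 0.531 -0.049  0.138] [-0.18  0.47  1.8  -0.    0.88 -1.83]
```

```bash
python3 - <<'E'
from h import *
r.set_gripper(0.0,30)
p,q=lidpose(2,out=.035)
r.move_to([p[0],p[1],.27],q)
r.move_linear(p,vel=.12); r.sleep(.1)
print(r.current_t(),r.current_tool_pos(),p,r.current_contact_force())
snap('side','s5'); snap('top','t5')
E
```

```text
16.625 [ 0.70153678 -0.03546885  0.12118683] [ 0.70124853 -0.03546687  0.12041451] [-0.26015481 -0.08774409 -0.54935883]
```

View pics/s5.png

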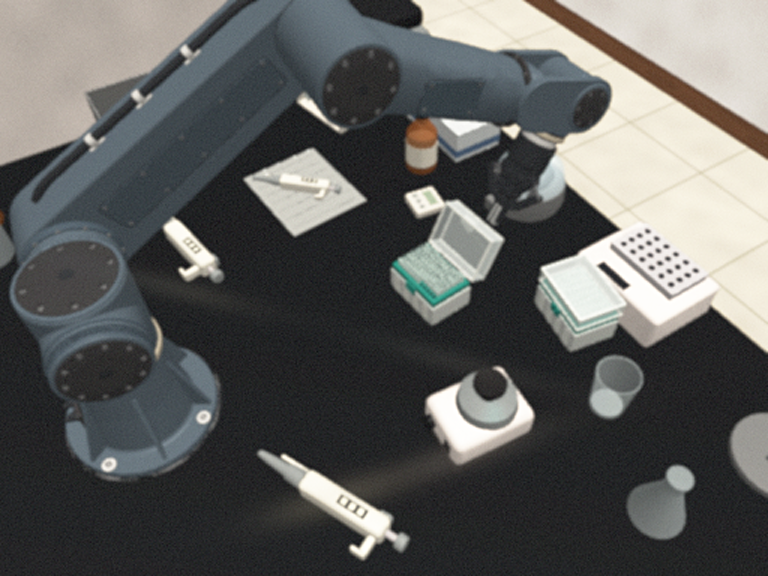

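The pipette lies flat on the mat at (303,183), and the fingertips are behind the leaning lid at (497,210). Now I approach and push along the arc.

```bash
python3 - <<'E'
from h import *
f0=np.array(r.current_contact_force())
def go(th,out=0,vel=.05):
    p,q=lidpose(th,out=out); r.move_linear(p,q,vel=vel)
    f=np.array(r.current_contact_force())-f0; print(round(th,2),round(out,3),round(r.current_t(),2),f.round(1),flush=True); return np.linalg.norm(f)
for o in (.015,.006,.0): 
    if go(2,o)>8: raise SystemExit
for th in np.arange(1.9,1.15,-.1):
    if go(th)>8: break
snap('side','s6'); snap('top','t6')
E
```

```text
2 0.015 17.27 [1.3 0.2 0.2]
2 0.006 17.61 [ 0.1  0.1 -0.3]
2 0.0 17.88 [ 1.2 -0.3  0.8]
1.9 0 18.21 [ 1.1  0.3 -0.9]
1.8 0 18.54 [ 1.3 -0.2 -0.1]
1.7 0 18.88 [ 0.3  0.1 -0.4]
1.6 0 19.21 [ 1.4  0.7 -0. ]
1.5 0 19.54 [ 0.8  0.2 -0.1]
1.4 0 19.88 [ 1.1  0.5 -0.6]
1.3 0 20.21 [0.8 0.9 0.3]
1.2 0 20.54 [ 1.4  0.1 -0.9]
```

View pics/s6.png

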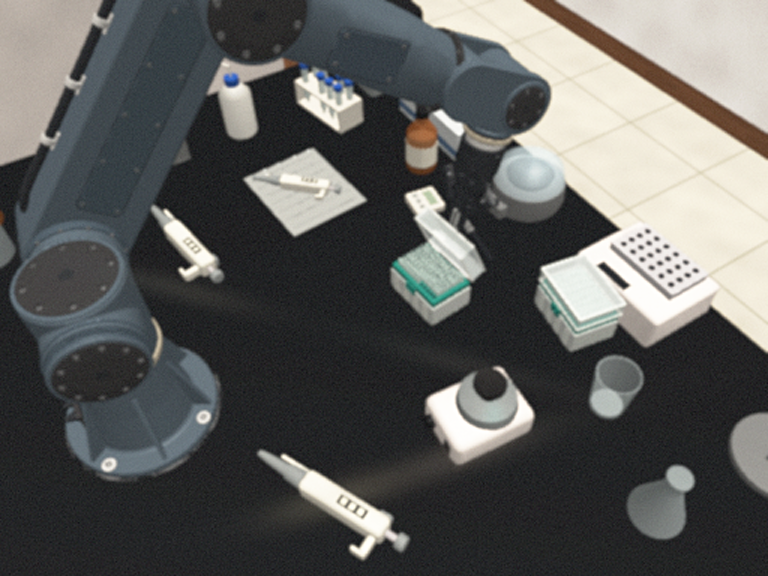

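The lid follows (its edge is now at about (430,215)), the box has not moved, and the forces are about 1 N. I continue.

```bash
python3 - <<'E'
from h import *
f0=np.array([-.3,-.1,-.5])
def go(th,out=0,vel=.05):
    p,q=lidpose(th,out=out); r.move_linear(p,q,vel=vel)
    f=np.array(r.current_contact_force())-f0; print(round(th,2),round(out,3),round(r.current_t(),2),f.round(1),flush=True); return np.linalg.norm(f)
for th in np.arange(1.1,.25,-.1):
    if go(th)>8: break
r.sleep(.5)
snap('side','s7')
E
```

```text
1.1 0 20.98 [ 0.3  0.4 -0.2]
1.0 0 21.31 [0.5 0.2 1.5]
0.9 0 21.64 [0.3 0.  0.3]
0.8 0 21.98 [ 0.3  0.2 -0.3]
0.7 0 22.31 [0.5 0.  1.2]
0.6 0 22.64 [0.4 0.8 1.1]
0.5 0 22.97 [0.7 0.4 0.9]
0.4 0 23.29 [0.7 0.9 1.2]
0.3 0 23.62 [0.2 0.6 0.1]
```

View pics/s7.png

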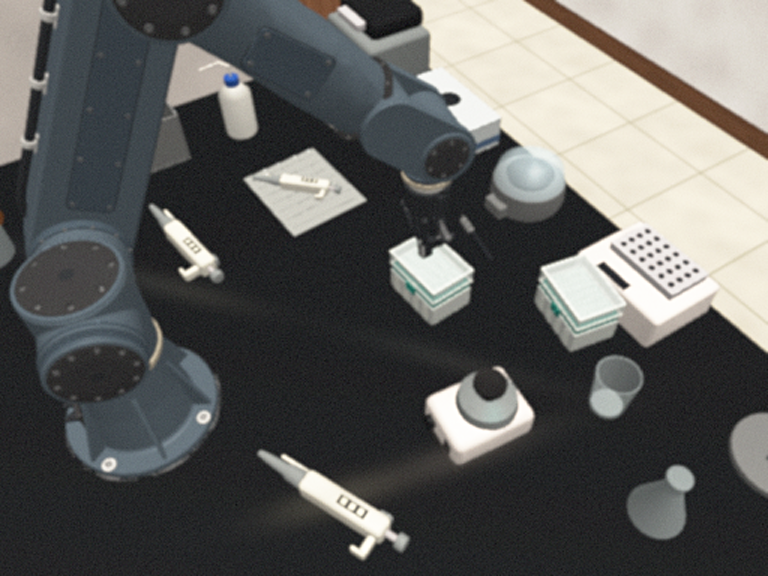

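The lid has sunk shut or nearly so, with its top at (432,262). I press it down lightly near the front to seat it, retreat and check.

```bash
python3 - <<'E'
from h import *
p=np.array(r.current_tool_pos()); p=p+RB.apply([0.01,0,0]); z=p[2]
f0=r.current_contact_force()[2]
while z>.110:
    z-=.003; r.move_linear([p[0],p[1],z],vel=.04); f=r.current_contact_force()[2]-f0
    if f>2.5: break
print(r.current_tool_pos(),f)
r.move_linear([p[0],p[1],.22],vel=.12)
r.move_to([.40,.20,.32],down([.7,.71]))
q=r.current_q(); q[0]=1.3; r.set_joints(q); r.sleep(.2)
a=snap('top','t8');b=snap('side','s8'); print(r.current_t(),r.current_contact_force())
for n,d in(('top',a),('side',b)):
    pc=cloud(d);X,Y,Z=np.moveaxis(pc,-1,0)
    m=(X>.49)&(X<.60)&(Y>-.12)&(Y<.03)&(Z>.07); q=pc[m]
    L=RB.inv().apply(q-BT)
    k=(abs(L[:,0])<.037)&(abs(L[:,1])<.055); A=np.c_[L[k,0],np.ones(k.sum())]
    print(n,'slope,z0',np.linalg.lstsq(A,L[k,2]+.062,rcond=None)[0], np.percentile(L,[1,99],0).round(4)[:,:2].tolist())
    hsv=cv2.cvtColor(d['pixels'],cv2.COLOR_RGB2HSV)
    m=(X>.35)&(X<.6)&(Y>.2)&(Y<.46)&(Z>.024)&(Z<.045)
    q=pc[m];print('pip',len(q),q.mean(0),np.percentile(q[:,2],[5,50,95]),cv2.minAreaRect((q[:,:2]*1000).astype(np.float32)))
    # shut twin for comparison
    m=(X>.66)&(X<.78)&(Y>-.26)&(Y<-.12)&(Z>.085)&(Z<.11); print('twin top',np.median(Z[m]),m.sum())
E
```

```text
[ 0.54129191 -0.04816591  0.11573507] 19.08564478747449
30.7 [0.65500653 0.54232101 0.39496566]
top slope,z0 [0.0023805  0.09384831] [[-0.0444, -0.0621], [0.0459, 0.0627]]
pip 434 [0.47162801 0.34164295 0.02953899] [0.02484553 0.02965949 0.03369959] ((467.1984558105469, 352.4385070800781), (52.96583557128906, 184.95945739746094), 33.79484939575195)
twin top 0.09380544210228614 1042
side slope,z0 [-0.00326564  0.09548388] [[-0.0426, -0.064], [0.0495, 0.0621]]
pip 282 [0.4733145  0.33895491 0.03038717] [0.02478988 0.03053468 0.03509366] ((468.5732116699219, 350.41961669921875), (50.80945587158203, 187.36929321289062), 32.3651123046875)
twin top 0.09517241238794838 892
```

View pics/s8.png

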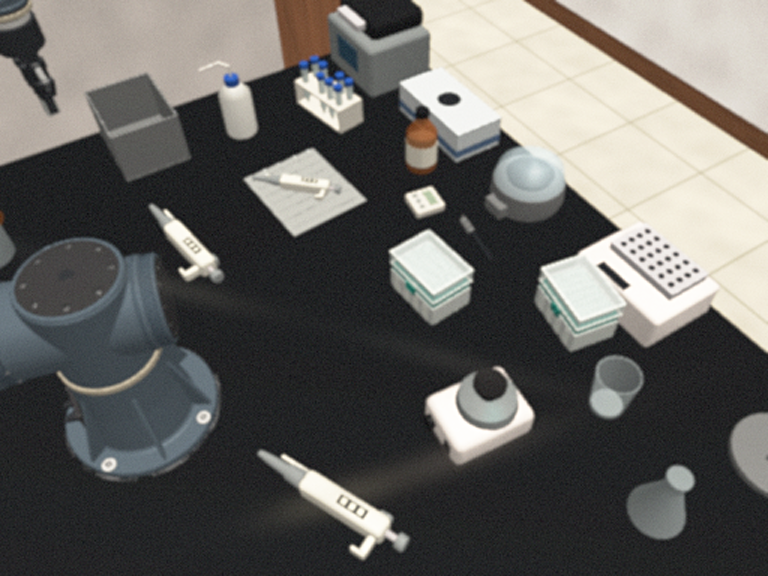

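View pics/t8.png

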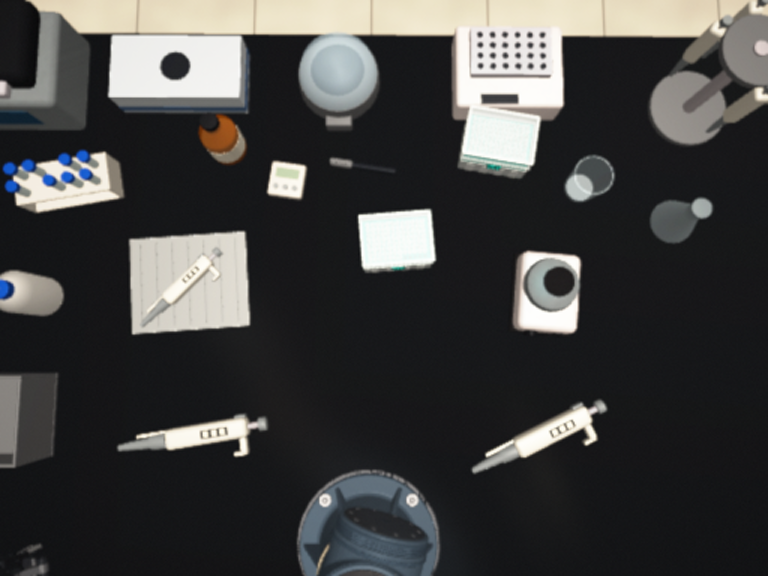

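Both views show the lid shut and level (slope under 0.004 rad, top at 94 to 95 mm like the shut twin), the box in place, the pipette flat on the mat, and the arm clear.

```bash
python3 -c "
from h import *
r.hand_in(); print(r.current_t())"
```

```text
the job is handed in; nothing more can be done
the job is handed in; nothing more can be done
```

I laid the pipette flat on the grey mat, closed the tip-box lid with the shut fingertips pushing it over from behind, and handed the job in. The last clock reading before hand-in was 30.7 s.

**Last checks:**
- **Pipette:** its handle is near the middle of the mat at about (0.475, 0.342). The handle top is about 30 mm above the bench, as expected on the 3 mm mat.
- **Lid:** the top is level within 0.004 rad and 94–95 mm high, the same as the closed box.
- **Box:** it stands within a few millimetres of where it was.
- **Other things:** nothing else looked moved in the final pictures, and the arm was well clear.

**Higher forces than planned:** the final seating press read about 19 N, where I had aimed for about 2.5 N, because the 3 mm step was too coarse. Closing the fingers on the pipette briefly read 5.5 N upward, probably the fingers brushing the tips. Neither visibly moved anything.

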